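Slide the well-plate carrier home and start the cycle

ROBOT

A 7-joint arm with a two-finger parallel gripper is mounted at the origin on the work surface. World frame = base frame: x ahead of the robot, y to its left, z up, the work surface at z = 0. Lengths are in m, angles in degrees, forces in N, time in s.
With the tool pointing down it reaches from about 0.4 to 0.85 m from the base axis. Payload 4.5 kg.
Tool frame: the origin (TCP) lies at the very end of the fingers, on their centre line; the grasp point (between the pads) lies 19 mm behind it; x points along the fingers, y is the direction in which the jaws open and shut, and the axes are right-handed (so a half turn about x gives the same grasp; the last joint's range is limited). The gripper opens to 85 mm and grips with 20 to 120 N. Pads are 22 mm wide; open, the fingers measure 114 mm over their backs; the gripper's body (76 mm by 85 mm) begins 54 mm behind the grasp point. The pads swing forward as they close: fully open they stand 13 mm farther back than shut.
Start: joints at [74.358, 39.483, -11.15, 89.685, 9.013, 51.709, -12.324], TCP at [0.189, -0.596, 0.231] pointing down, gripper open.
Joint ranges: [-172.22, 172.22], [-26.19, 119.32], [-84.43, 86.54], [7.71, 146.69], [-57.33, 237.33], [2.42, 119.75], [-152.13, 152.13]. Speed limits (degrees/s): [147.25, 147.25, 180, 180, 180, 180, 180].

INTERFACE

Orientations are given as [roll, pitch, yaw] about the fixed x, y, z axes, in that order (R = Rz(yaw) Ry(pitch) Rx(roll)).
In Python, from rig import ctrl gives the robot as it stands. The module is installed in compiled form; this text tells all that it offers.
- The arm moves only by the tool play_rows, never from a script. Its argument "steps" is a list of rows, each an object with "gripper": the finger opening in mm, from 0 to 85.4; "travel": the shift along the tool's x, y, z in mm, a list of three; "yaw": the turn about the tool's x in rad. In form: [{"gripper": gripper, "travel": [tx, ty, tz], "yaw": yaw}, ...]. A call has 1 to 5 rows; each row is the pose to reach, as a shift and turn from the pose commanded when the call began, along the tool's axes at that moment; what a row does not reach only later rows make up. A row lasts 1/12 s, in which the tool goes at most 41.7 mm and 7.16 degrees, less where a joint would pass 70% of its speed; a pose out of reach is approached as far as the arm can. A call with a gripper value outside its range is refused whole. The fingers move at their own pace and stop on an object; the grip force is fixed at half the most. Time passes only in rows, so rows that repeat a pose let the fingers close. It gives the time, the measured TCP pose, the force and the opening at its end, in the units of the state.
- ctrl.read_state(): the state, without advancing time (a new reading comes with each control period).
- ctrl.camera(name): name is "scene" or "top"; returns a dict with "image" (480x640x3 uint8, blue, green, red), "intrinsics" (3x3 intrinsics, pixels), "extrinsics" (4x4, takes a point from camera to world coordinates). Camera axes: x right, y up, looking along -z (the intrinsics and any distortion apply to the point x, -y, -z); pixel columns grow to the right and rows downward; lengths in m; the calibration is good to about 2 mm. A picture is of the moment at which its call begins. There is no depth.
- ctrl.hand_in(): hands the job in, once; it reports no verdict.
The state is a dict: "time": time; "joint_pos": joint angles; "joint_vel": joint speeds; "joint_torque": joint torques, N m; "position": TCP position; "tool_rot": TCP orientation; "force": force on the tool from outside, world axes, zero at the start; "wrist_torque": the same for the moment, N m; "finger_gap": finger opening in m.
Only numpy, scipy, OpenCV 4.12 (cv2) and the standard library are available. Lean on these libraries where they do the work, as an engineer would, in place of code of your own. Each camera call takes 0.05 s, during which the arm holds its last target. There are 200 camera calls.

TASK

With your fingertips, push the blue well-plate carrier along its rails by its orange end until you feel it drop into the locating notch and sit level there, then press the green start button on the white control pod all the way down and let it go. Only push: do not lift or tip the carrier, do not press the button before the carrier is home, and leave everything else on the bench where it is.

Things in the scene. Friction and masses are not known exactly. Their poses are not given: they have to be found in the camera images.
- track: fixed grey base 360 x 150 mm with two aluminium rails (tops 30 mm above the bench) with 8 mm deep notches, and dark side cheeks 46 mm high, inner faces 124 mm apart (2 mm play each side of the carrier). Ends open. Origin on the bench under its middle; x along the rails in the push direction, z up. Red marks on the cheeks: where the carrier's middle stands when home
- home (a point): point fixed on the track where the carrier's origin lies when it has dropped home (32 mm above the bench); 3 mm of play along the rails either way. The notch's far wall then stops the carrier: pushing resistance rises sharply
- carrier: loose blue board 150 x 120 x 12 mm (x, y, z) with a white 24-well plate and orange end strip on it, 0.5 to 0.8 kg in all. Origin: centre of the board's underside; x along the push. Its lugs ride on the rails (underside 40 mm above the bench, drag about 2 to 5 N) and drop 8 mm into the notches at home. Starts 80 to 150 mm short of home. Red marks show its middle
- push_face (a point): middle of the upright rear face of the carrier, to be pushed in the carrier's +x: blue board edge and above it the orange strip, flush, 90 mm wide, from 13 mm below to 13 mm above this point. Behind it, between the cheeks, is free room 124 mm wide above the rails
- pod: fixed white control pod 100 x 80 x 45 mm high (x, y, z) with a small dark display; origin on the bench under its centre
- start_top (a point): centre of the top of the green round button (30 mm diameter) on the pod; it is pressed straight down
- start (a joint): travel of the green button, 0 up to 0.007 m fully down; a spring, 5 N at full travel; counts as pressed beyond 0.005
- tip_box: clear pipette-tip box, red top, yellow tips, 122 x 82 x 65 mm high, loose bystander; origin at the centre of its underside
- tube: clear 50 mL tube with white cap standing upright, diameter 38 mm, 102 mm high, loose bystander; origin at the centre of its underside
- reagent: amber jar with white cap, diameter 52 mm, 100 mm high, loose bystander; origin at the centre of its underside
- cap: blue screw cap, diameter 38 mm, 16 mm high, loose bystander; origin at the centre of its underside
- spare_plate: clear 24-well plate lying flat on the bench, 128 x 86 x 17 mm, loose bystander; origin at the centre of its underside
- pipette_blue: blue pipette lying on the bench, about 300 mm long, 26 mm high, loose bystander; origin under its middle, x along it
- pipette_grey: grey pipette lying on the bench, same size, loose bystander; origin under its middle, x along it
Things that resemble listed ones, but are neither listed nor needed, are in the scene too. What is meant by the pod is not turquoise, and is the larger of those in its own colour. There is more than one size of the carrier; the one meant has the size given above.

How it is judged:
By the outcome, as a careful person would: the job done as asked, in the order asked, and still so for the second after the job is handed in, with the robot touching nothing.
It also fails if it takes over 45 s, if anything falls off the work surface, if the arm or the gripper's body presses on something with over 40 N, if the wrist force passes 120 N, or if a joint passes its speed limit or range.

## Working session

There is one attempt and no reset: what is moved stays moved. The work goes in short steps, Python scripts to look and compute and a tool call to move; the robot and the scene stay as the last step left them, time stands still between calls to the robot, and variables do not carry over. Pictures are saved under pics/ and viewed, about 8 in all and at most 12, crops included, and the job is handed in when it is done.

Besides the shell and the picture viewer there is one more tool, called in YAML: its name, and indented under it one key for each argument. play_rows: Moves the arm, as the interface text tells. Its arguments: {"type":"object","properties":{"steps":{"type":"array","items":{"type":"object","properties":{"gripper":{"type":"number"},"travel":{"type":"array","items":{"type":"number"}},"yaw":{"type":"number"}}}}},"required":["steps"]}

```bash
mkdir -p pics
python3 - <<'E'
from rig import ctrl
import cv2,pickle
s=ctrl.read_state(); print({k:s[k] for k in("time","position","tool_rot","force","finger_gap")})
for n in("scene","top"):
    c=ctrl.camera(n); cv2.imwrite(f"pics/{n}0.png",c["image"]); pickle.dump(c,open(f"{n}0.pkl","wb")); print(n,c["intrinsics"],c["extrinsics"],[k for k in c])
E
```

```text
{'time': 0.0, 'position': array([ 0.18849655, -0.59518853,  0.2304567 ]), 'tool_rot': array([-85.61983348,  89.88966236, 111.9619281 ]), 'force': array([0.51287383, 0.51424061, 0.70567684]), 'finger_gap': 0.08541293830799915}
scene [[461.5268341    0.         312.51073607]
 [  0.         461.5268341  232.51839355]
 [  0.           0.           1.        ]] [[-0.8157667  -0.45500867  0.35705994  0.86643109]
 [ 0.57829686 -0.63112963  0.51696048  0.59020507]
 [-0.00987039  0.62820579  0.77798462  0.93536119]
 [ 0.          0.          0.          1.        ]] ['image', 'intrinsics', 'extrinsics']
top [[600.62209044   0.         324.30591747]
 [  0.         600.62209044 250.13237636]
 [  0.           0.           1.        ]] [[-0.01189178  0.98013053 -0.19799678  0.15644376]
 [-0.99978679 -0.01499746 -0.01419328 -0.01078273]
 [-0.01688072  0.19778578  0.98009991  1.77867714]
 [ 0.          0.          0.          1.        ]] ['image', 'intrinsics', 'extrinsics']
```

View pics/scene0.png

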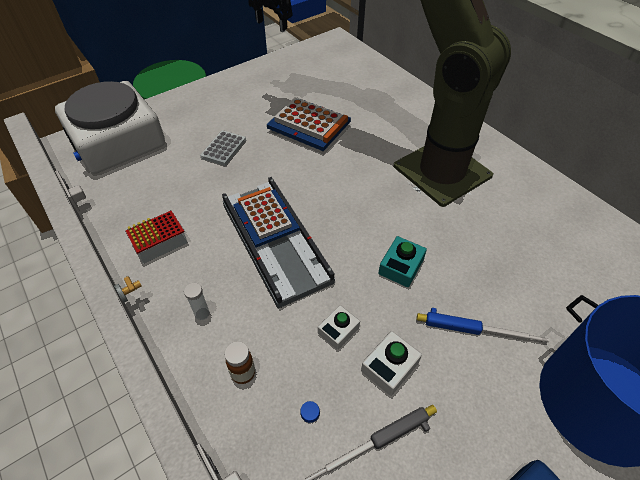

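View pics/top0.png

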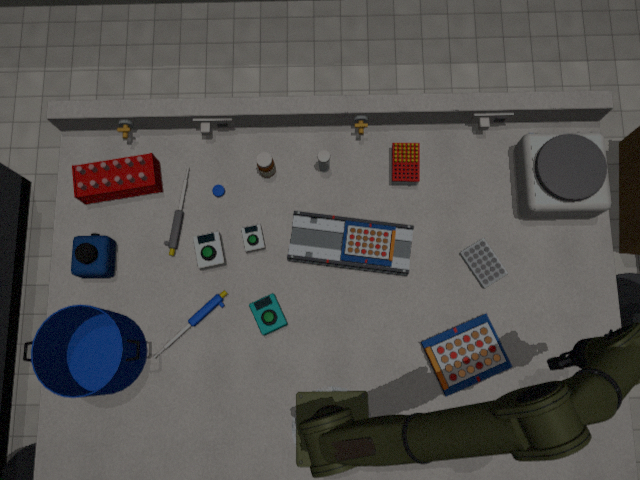

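The scene view has the track at (278,240), with the carrier's orange end at about (253,192). The white pods are at (340,325) and (391,362, the larger). In the top view the track is at (350,243), the carrier's orange end is on the right at about x=393, and the large white pod is at (208,250). The push direction is roughly world +y. Next I'll crop for detail.

```bash
cat > h.py <<'E'
import numpy as np,pickle,cv2
C={n:pickle.load(open(f"{n}0.pkl","rb")) for n in("scene","top")}
def ray(n,u,v,z,C=C):
    K,E=C[n]["intrinsics"],C[n]["extrinsics"]
    d=np.linalg.inv(K)@[u,v,1]; d=E[:3,:3]@[d[0],-d[1],-d[2]]; o=E[:3,3]
    return o+d*(z-o[2])/d[2]
def proj(n,p):
    K,E=C[n]["intrinsics"],C[n]["extrinsics"]
    q=E[:3,:3].T@(np.asarray(p)-E[:3,3]); q=K@[q[0],-q[1],-q[2]]; return q[:2]/q[2]
E
python3 - <<'E'
from h import *
t=C["top"]["image"]; s=C["scene"]["image"]
a=cv2.resize(t[195:290,190:420],None,fx=3.4,fy=3.4,interpolation=cv2.INTER_CUBIC)[:,:782]
b=cv2.resize(s[170:400,210:430],None,fx=2.6,fy=2.6,interpolation=cv2.INTER_CUBIC)
cv2.imwrite("pics/a.png",a); cv2.imwrite("pics/b.png",b)
def blobs(n,lo,hi,amin,z):
    h=cv2.cvtColor(C[n]["image"],cv2.COLOR_BGR2HSV); m=cv2.inRange(h,lo,hi)
    k,l,st,ce=cv2.connectedComponentsWithStats(m)
    for i in range(1,k):
        if st[i,4]>=amin: print(n,ce[i].round(1),st[i],ray(n,*ce[i],z).round(4))
for n in C:
    print("green"); blobs(n,(45,80,30),(80,255,255),15,.055)
    print("orange"); blobs(n,(8,150,100),(18,255,255),15,.066)
    print("blue"); blobs(n,(100,120,50),(125,255,255),60,.052)
    print("red"); blobs(n,(0,170,90),(6,255,255),3,.046)
E
```

```text
green
scene [166.1  76.6] [ 133   60   73   39 1770] [ 0.4721 -0.8391  0.055 ]
scene [406.5 247.4] [401 242  12  12 122] [0.3072 0.1735 0.055 ]
scene [341.6 317.5] [337 313  11  11  88] [0.5468 0.2316 0.055 ]
scene [396.8 350. ] [390 343  15  15 186] [0.5008 0.3553 0.055 ]
orange
scene [331.  130.4] [324 123  15  15  77] [ 0.1996 -0.2712  0.066 ]
scene [253.7 193.9] [238 187  33  14  97] [ 0.5169 -0.1823  0.066 ]
scene [129.5 284.5] [122 277  19  16 117] [ 0.8847 -0.1046  0.066 ]
blue
scene [306.1   8.6] [288   0  38  23 608] [-0.1911 -0.9617  0.052 ]
scene [296.3 133.2] [267 118  60  30 331] [ 0.2802 -0.3353  0.052 ]
scene [278.2 198. ] [272 189  13  19  84] [ 0.4668 -0.1442  0.052 ]
scene [262.7 224.7] [234 203  66  42 488] [ 0.5474 -0.0899  0.052 ]
scene [610.4 386.6] [ 553  295   87  172 9188] [0.2162 0.6498 0.052 ]
scene [453.4 322.5] [427 308  56  27 791] [0.3605 0.3777 0.052 ]
scene [309.5 411.3] [301 401  19  22 308] [0.7147 0.3513 0.052 ]
scene [537.9 472.4] [516 461  44  19 473] [0.4532 0.6647 0.052 ]
red
scene [294.7 112.9] [292 112   6   3  15] [ 0.225  -0.4265  0.046 ]
s
[... 3821 characters left out ...]
 245   4   3  10] [ 0.5165 -0.1415  0.046 ]
top [363.2 251. ] [362 250   4   3  10] [ 0.5021 -0.1     0.046 ]
top [383.2 253.1] [382 252   4   3  10] [ 0.4949 -0.1585  0.046 ]
top [327.2 260.8] [327 260   2   3   4] [0.4746 0.0061 0.046 ]
top [454.8 329.8] [454 329   2   3   4] [ 0.2688 -0.3555  0.046 ]
top [466.1 338.2] [464 336   6   5  24] [ 0.2446 -0.3865  0.046 ]
top [479.2 343.2] [477 341   6   6  26] [ 0.2299 -0.4226  0.046 ]
top [440.  349.6] [438 347   5   6  23] [ 0.2134 -0.3109  0.046 ]
top [490.3 346.3] [490 346   2   2   3] [ 0.2207 -0.4536  0.046 ]
top [453.  354.7] [451 352   5   6  24] [ 0.1986 -0.3467  0.046 ]
top [465.4 358.9] [464 358   4   3  11] [ 0.1865 -0.381   0.046 ]
```

View pics/a.png

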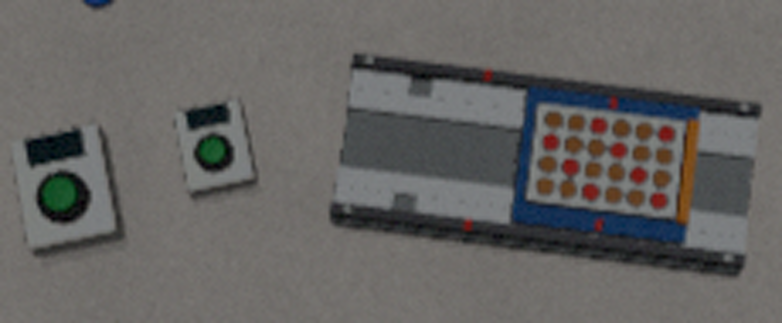

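View pics/b.png

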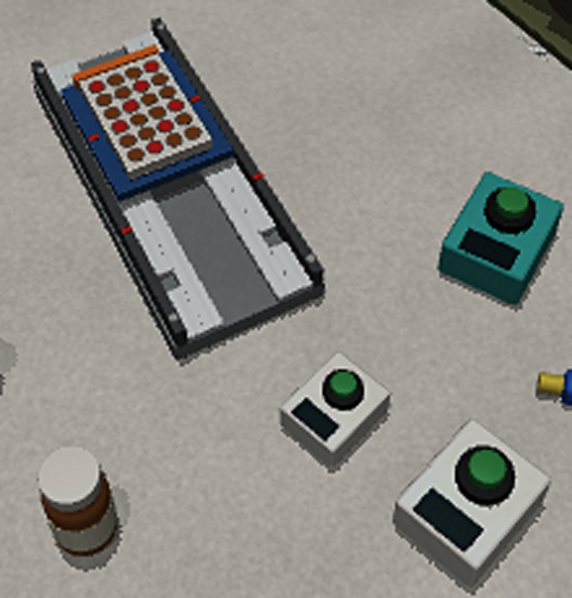

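Marks on the cheeks (home) agree in both views, at about (0.607,-0.0125) and (0.475,0.006), which gives a home middle of about (0.541,-0.003) and a push heading of about 82°. The carrier's side marks in the top crop are at (615,102) and (598,226). Now I'll compute the poses.

```bash
cat >> h.py <<'E'
from scipy.spatial.transform import Rotation as R
def tool(s): return R.from_euler("xyz",s["tool_rot"],degrees=True).as_matrix()
def plan(s,target,ydir):
    T=tool(s); d=T.T@(np.asarray(target)-s["position"])*1000
    yd=np.append(ydir,0); a=[np.arctan2(T[:,2]@y,T[:,1]@y) for y in (yd,-yd)]
    print("travel",d.round(1),"yaw",np.round(a,4))
E
python3 - <<'E'
from h import *
from rig import ctrl
m=[ray(n,u,v,.046)[:2] for n,u,v in(("scene",308.5,237.5),("scene",258.3,258.1),("top",327.2,260.8),("top",333,217))]
lo=(m[0]+m[2])/2; hi=(m[1]+m[3])/2; home=(lo+hi)/2; w=hi-lo
print("cheek span",np.linalg.norm(w)); w/=np.linalg.norm(w); p=np.array([-w[1],w[0]]); print("home",home,"push deg",np.degrees(np.arctan2(p[1],p[0])))
# track direction from cheek top ends in top crop
for (a,b) in(((357,58),(758,108)),((335,212),(742,262))):
    A=ray("top",190+a[0]/3.4,195+a[1]/3.4,.046);B=ray("top",190+b[0]/3.4,195+b[1]/3.4,.046); d=A-B; print("track edge deg",np.degrees(np.arctan2(d[1],d[0])),np.linalg.norm(d))
q=lambda P:((np.asarray(P)-home)@p,(np.asarray(P)-home)@w)
for c,z in(((615,102),.052),((598,226),.052),((692,120),.066),((683,222),.066),((697,120),.066),((688,222),.066),((527,90),.052),((513,222),.052)):
    print(c,np.round(q(ray("top",190+c[0]/3.4,195+c[1]/3.4,z)[:2]),4))
for c in((74,76),(157,47)):
    print("scene",np.round(q(ray("scene",210+c[0]/2.6,170+c[1]/2.6,.066)[:2]),4))
for n,u,v in(("scene",396.8,350),("top",206.9,251.5)):
    for z in (.05,.055,.06): print("btn",n,z,ray(n,u,v,z).round(4))
# triangulate button
def ln(n,u,v):
    o=C[n]["extrinsics"][:3,3]; d=ray(n,u,v,0)-o; return o,d/np.linalg.norm(d)
(o1,d1),(o2,d2)=ln("scene",396.8,350),ln("top",206.9,251.5)
t=np.linalg.lstsq(np.c_[d1,-d2],o2-o1,rcond=None)[0]; print("tri",o1+t[0]*d1,o2+t[1]*d2)
s=ctrl.read_state(); print(s["time"],tool(s).round(3).tolist())
pre=home-.25*p; print("pre",pre); plan(s,[*pre,.10],w)
E
```

```text
cheek span 0.13367721908602542
home [ 0.54105856 -0.00315205] push deg 81.91147512309354
track edge deg 81.73720801117571 0.35286457186699294
track edge deg 82.03055699194564 0.352700585084265
(615, 102) [-0.1146  0.0545]
(598, 226) [-0.1126 -0.0561]
(692, 120) [-0.1816  0.0434]
(683, 222) [-0.1835 -0.0462]
(697, 120) [-0.1858  0.0439]
(688, 222) [-0.1877 -0.0457]
(527, 90) [-0.0375  0.0556]
(513, 222) [-0.0398 -0.0618]
scene [-0.1815  0.0434]
scene [-0.1798 -0.0458]
btn scene 0.05 [0.4988 0.354  0.05  ]
btn scene 0.055 [0.5008 0.3553 0.055 ]
btn scene 0.06 [0.5029 0.3567 0.06  ]
btn top 0.05 [0.5068 0.3601 0.05  ]
btn top 0.055 [0.5058 0.359  0.055 ]
btn top 0.06 [0.5048 0.3579 0.06  ]
tri [0.5041317  0.35745216 0.0629051 ] [0.50423378 0.3573211  0.06289768]
0.1 [[-0.001, 0.302, -0.953], [0.002, -0.953, -0.302], [-1.0, -0.002, 0.0]]
pre [ 0.50588282 -0.25066501]
travel [ 130.9 -232.4 -406.6] yaw [-1.1227  2.0189]
```

The measurements fit the stated sizes: orange strip 90 mm, board about 150 x 118 mm, and 113 mm still to travel. The button triangulates at (0.504, 0.357, 0.063). I'll start by moving behind the carrier at height.

play_rows:
  steps:
    - {"gripper": 30,"travel": [0,-18,-32],"yaw": -0.11}
    - {"gripper": 30,"travel": [0,-36,-64],"yaw": -0.22}
    - {"gripper": 30,"travel": [0,-54,-96],"yaw": -0.33}
    - {"gripper": 30,"travel": [0,-72,-128],"yaw": -0.44}
    - {"gripper": 30,"travel": [0,-90,-160],"yaw": -0.55}

```text
time: 0.52
position: [0.3148, -0.4601, 0.231]
tool_rot: [-94.9, 90.0, 134.5]
force: [-0.4, 0.1, -0.4]
finger_gap: 0.0301
```

```bash
cat >> h.py <<'E'
home=np.array([.5411,-.0032]); p=np.array([np.cos(np.radians(81.9)),np.sin(np.radians(81.9))]); w=np.array([p[1],-p[0]])
def rep(along,z,pt=None):
    from rig import ctrl
    s=ctrl.read_state(); P=s["position"]; q=P[:2]-home
    print(round(s["time"],2),P.round(4),"along",round(float(q@p)*1000,1),"lat",round(float(q@w)*1000,1),"F",s["force"].round(1),"gap",round(s["finger_gap"],4),"tilt",tool(s)[:,0].round(4))
    plan(s,[*(home+along*p),z] if pt is None else pt,w)
E
python3 -c "
from h import *; rep(-.24,.2)"
```

```text
0.52 [ 0.3148 -0.4601  0.231 ] along -484.3 lat -159.7 F [-0.4  0.1 -0.4] gap 0.0301 tilt [-5.e-04  5.e-04 -1.e+00]
travel [  31.1    3.4 -291.8] yaw [-0.5674  2.5742]
```

play_rows:
  steps:
    - {"gripper": 30,"travel": [0,1,-36],"yaw": -0.12}
    - {"gripper": 30,"travel": [6,2,-72],"yaw": -0.23}
    - {"gripper": 30,"travel": [12,3,-108],"yaw": -0.35}
    - {"gripper": 30,"travel": [18,3,-144],"yaw": -0.46}
    - {"gripper": 30,"travel": [24,3,-180],"yaw": -0.56}

```text
time: 0.93
position: [0.4349, -0.3263, 0.2069]
tool_rot: [-95.5, 90.0, 166.0]
force: [-0.1, -0.1, 0.0]
finger_gap: 0.0298
```

```bash
python3 -c "
from h import *; rep(-.24,.1)"
```

```text
0.93 [ 0.4349 -0.3263  0.2069] along -334.8 lat -59.6 F [-0.1 -0.1  0. ] gap 0.0298 tilt [-4.e-04  1.e-04 -1.e+00]
travel [106.8  58.9 -95.2] yaw [-0.0075  3.134 ]
```

play_rows:
  steps:
    - {"gripper": 30,"travel": [15,18,-30],"yaw": -0.01}
    - {"gripper": 30,"travel": [30,38,-62],"yaw": -0.01}
    - {"gripper": 30,"travel": [50,59,-95],"yaw": -0.01}
    - {"gripper": 30,"travel": [85,59,-95],"yaw": -0.01}
    - {"gripper": 30,"travel": [107,59,-95],"yaw": -0.01}

```text
time: 1.35
position: [0.5088, -0.2388, 0.0981]
tool_rot: [-178.1, 89.8, 84.0]
force: [-1.5, -1.3, 0.3]
finger_gap: 0.0302
```

Run:
```python
from h import *
rep(-.24,.040)
from rig import ctrl
c=ctrl.camera("scene"); cv2.imwrite("pics/c.png",cv2.resize(c["image"][120:320,170:370],None,fx=3,fy=3,interpolation=cv2.INTER_CUBIC))
```

```text
1.35 [ 0.5088 -0.2388  0.0981] along -237.8 lat 1.2 F [-1.5 -1.3  0.3] gap 0.0302 tilt [ 3.0e-04  2.6e-03 -1.0e+00]
travel [58.1 -1.2  2.4] yaw [ 0.0034 -3.1382]
```

View pics/c.png

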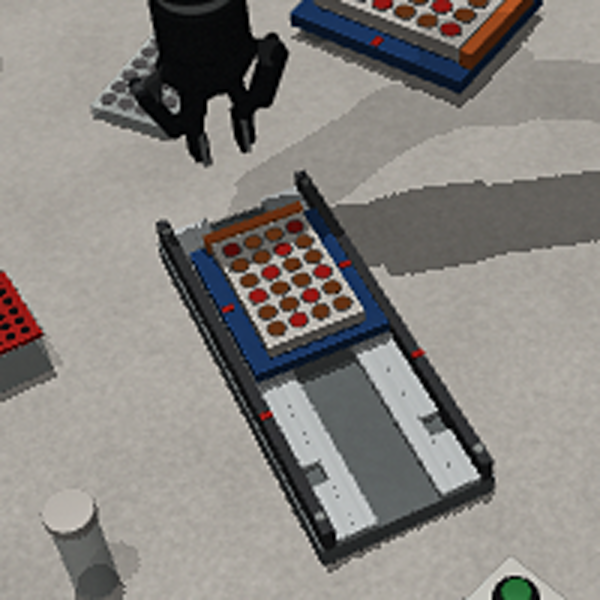

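The crop shows the fingers centred behind the orange end, with the carrier untouched. I'll descend and then approach slowly.

play_rows:
  steps:
    - {"gripper": 30,"travel": [20,-1,2],"yaw": 0}
    - {"gripper": 30,"travel": [40,-1,2],"yaw": 0}
    - {"gripper": 30,"travel": [52,-1,2],"yaw": 0}
    - {"gripper": 30,"travel": [57,-1,2],"yaw": 0}
    - {"gripper": 30,"travel": [57,-1,2],"yaw": 0}

```text
time: 1.82
position: [0.5053, -0.2447, 0.0427]
tool_rot: [-95.2, 89.9, 166.6]
force: [-0.1, -0.9, -0.7]
finger_gap: 0.0304
```

```bash
python3 -c "
from h import *; rep(-.2,.04)"
```

```text
1.82 [ 0.5053 -0.2447  0.0427] along -244.1 lat -1.4 F [-0.1 -0.9 -0.7] gap 0.0304 tilt [-1.5e-03  4.0e-04 -1.0e+00]
travel [  2.7   1.3 -44.1] yaw [-2.9000e-03  3.1387e+00]
```

play_rows:
  steps:
    - {"gripper": 30,"travel": [2,1,-15],"yaw": 0}
    - {"gripper": 30,"travel": [2,1,-28],"yaw": 0}
    - {"gripper": 30,"travel": [2,1,-36],"yaw": 0}
    - {"gripper": 30,"travel": [2,1,-42],"yaw": 0}
    - {"gripper": 30,"travel": [2,1,-47],"yaw": 0}

```text
time: 2.23
position: [0.5142, -0.1982, 0.0421]
tool_rot: [64.8, 89.9, -33.5]
force: [-1.2, -4.2, 1.8]
finger_gap: 0.0302
```

play_rows:
  steps:
    - {"gripper": 30,"travel": [0,0,-4],"yaw": 0}
    - {"gripper": 30,"travel": [0,0,-8],"yaw": 0}
    - {"gripper": 30,"travel": [0,0,-12],"yaw": 0}
    - {"gripper": 30,"travel": [0,0,-16],"yaw": 0}
    - {"gripper": 30,"travel": [0,0,-20],"yaw": 0}

```text
time: 2.65
position: [0.5162, -0.182, 0.042]
tool_rot: [8.0, 89.7, -90.4]
force: [-1.5, -5.7, 5.2]
finger_gap: 0.0299
```

```bash
python3 -c "
from h import *; rep(-.1,.04)"
```

```text
2.65 [ 0.5162 -0.182   0.042 ] along -180.5 lat 0.5 F [-1.5 -5.7  5.2] gap 0.0299 tilt [-0.     -0.0046 -1.    ]
travel [  1.6  -1.  -80.5] yaw [-0.0061  3.1355]
```

The fingers are in contact, with about 6 N of drag and the TCP 180 mm short of home. I'll keep pushing to about -105 mm.

play_rows:
  steps:
    - {"gripper": 30,"travel": [0,0,-6],"yaw": 0}
    - {"gripper": 30,"travel": [0,0,-12],"yaw": 0}
    - {"gripper": 30,"travel": [0,0,-18],"yaw": 0}
    - {"gripper": 30,"travel": [0,0,-24],"yaw": 0}
    - {"gripper": 30,"travel": [0,0,-30],"yaw": 0}

```text
time: 3.07
position: [0.5205, -0.1522, 0.042]
tool_rot: [6.7, 89.7, -91.8]
force: [-1.2, -6.1, 4.3]
finger_gap: 0.0302
```

play_rows:
  steps:
    - {"gripper": 30,"travel": [0,0,-6],"yaw": 0}
    - {"gripper": 30,"travel": [0,0,-12],"yaw": 0}
    - {"gripper": 30,"travel": [0,0,-18],"yaw": 0}
    - {"gripper": 30,"travel": [0,0,-24],"yaw": 0}
    - {"gripper": 30,"travel": [0,0,-30],"yaw": 0}

```text
time: 3.48
position: [0.5248, -0.1225, 0.0419]
tool_rot: [3.3, 89.7, -95.2]
force: [-1.9, -5.8, 4.8]
finger_gap: 0.0299
```

Run:
```python
from h import *
rep(-.086,.042)
from rig import ctrl
c=ctrl.camera("scene"); cv2.imwrite("pics/d.png",cv2.resize(c["image"][160:320,200:360],None,fx=3.7,fy=3.7,interpolation=cv2.INTER_CUBIC))
```

```text
3.48 [ 0.5248 -0.1225  0.0419] along -120.4 lat 0.6 F [-1.9 -5.8  4.8] gap 0.0299 tilt [-4.0e-04 -4.5e-03 -1.0e+00]
travel [ -0.2  -0.8 -34.4] yaw [-0.0062  3.1354]
```

View pics/d.png

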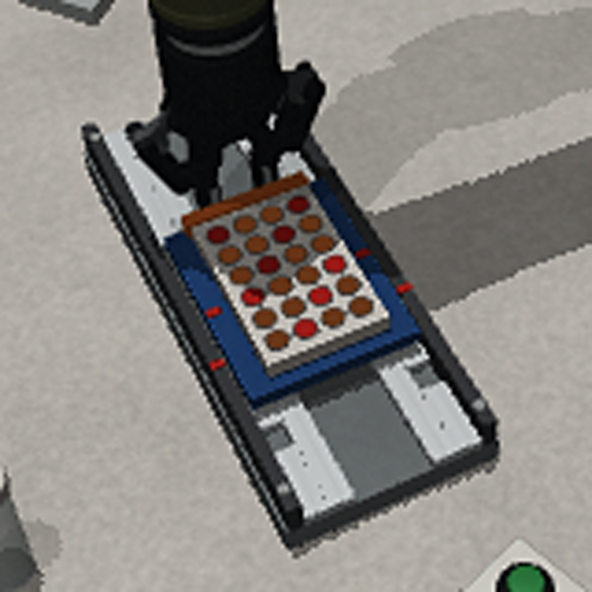

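The carrier slides level and square, with its marks about 35 mm short of the cheek marks. I'll go on more slowly.

play_rows:
  steps:
    - {"gripper": 30,"travel": [0,0,-5],"yaw": 0}
    - {"gripper": 30,"travel": [0,0,-10],"yaw": 0}
    - {"gripper": 30,"travel": [0,0,-15],"yaw": 0}
    - {"gripper": 30,"travel": [0,0,-19],"yaw": 0}
    - {"gripper": 30,"travel": [0,0,-22],"yaw": 0}

```text
time: 3.95
position: [0.528, -0.0997, 0.0417]
tool_rot: [1.7, 89.8, -96.7]
force: [-0.8, -4.8, 4.1]
finger_gap: 0.03
```

play_rows:
  steps:
    - {"gripper": 30,"travel": [0,0,-2],"yaw": 0}
    - {"gripper": 30,"travel": [0,0,-4],"yaw": 0}
    - {"gripper": 30,"travel": [0,0,-6],"yaw": 0}
    - {"gripper": 30,"travel": [0,0,-7],"yaw": 0}

```text
time: 4.28
position: [0.529, -0.0925, 0.0416]
tool_rot: [0.1, 89.8, -98.2]
force: [-0.8, -6.0, 3.8]
finger_gap: 0.0302
```

```bash
python3 -c "
from h import *; rep(-.086,.042)"
```

```text
4.28 [ 0.529  -0.0925  0.0416] along -90.1 lat 0.6 F [-0.8 -6.   3.8] gap 0.0302 tilt [-4.0e-04 -2.7e-03 -1.0e+00]
travel [-0.4 -0.6 -4.1] yaw [-0.0048  3.1368]
```

play_rows:
  steps:
    - {"gripper": 30,"travel": [0,0,-1.5],"yaw": 0}
    - {"gripper": 30,"travel": [0,0,-3],"yaw": 0}

```text
time: 4.45
position: [0.5294, -0.0884, 0.0413]
tool_rot: [-12.0, 89.9, -110.3]
force: [-1.1, -3.3, 2.2]
finger_gap: 0.0297
```

play_rows:
  steps:
    - {"gripper": 30,"travel": [0,0,-1.5],"yaw": 0}
    - {"gripper": 30,"travel": [0,0,-2],"yaw": 0}

```text
time: 4.62
position: [0.5298, -0.086, 0.0413]
tool_rot: [-14.4, 89.9, -112.6]
force: [-0.9, -4.6, 2.2]
finger_gap: 0.0301
```

```bash
python3 -c "
from h import *; rep(-.086,.042)"
```

```text
4.62 [ 0.5298 -0.086   0.0413] along -83.5 lat 0.5 F [-0.9 -4.6  2.2] gap 0.0301 tilt [-3.e-04 -8.e-04 -1.e+00]
travel [-0.7 -0.5  2.5] yaw [-3.1000e-03  3.1385e+00]
```

play_rows:
  steps:
    - {"gripper": 30,"travel": [0,0,-1],"yaw": 0}
    - {"gripper": 30,"travel": [0,0,-2],"yaw": 0}

```text
time: 4.78
position: [0.53, -0.0845, 0.0413]
tool_rot: [-11.9, 89.9, -110.2]
force: [-0.6, -7.9, 2.1]
finger_gap: 0.0298
```

Run:
```python
from h import *
rep(-.086,.042)
from rig import ctrl
c=ctrl.camera("scene"); cv2.imwrite("pics/e.png",cv2.resize(c["image"][170:310,210:350],None,fx=4.2,fy=4.2,interpolation=cv2.INTER_CUBIC))
```

```text
4.78 [ 0.53   -0.0845  0.0413] along -82.1 lat 0.5 F [-0.6 -7.9  2.1] gap 0.0298 tilt [-6.0e-04 -1.5e-03 -1.0e+00]
travel [-0.7 -0.5  3.9] yaw [-0.0033  3.1382]
```

View pics/e.png

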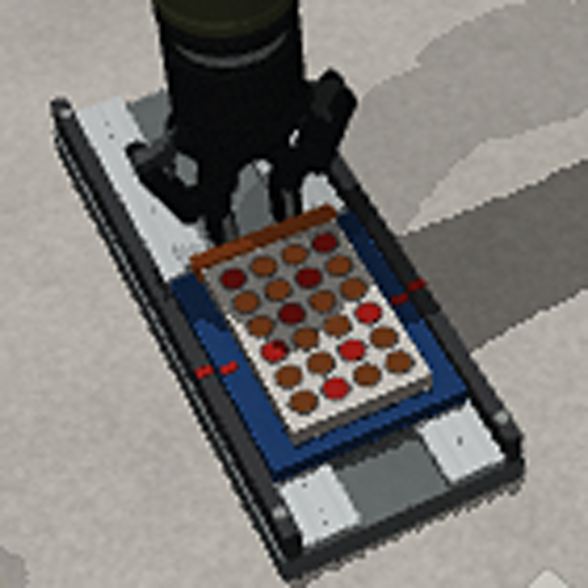

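The carrier marks line up with the cheek marks, and the board now looks to be below the cheek tops. Resistance is starting to rise, so I'll feel for the wall once more.

play_rows:
  steps:
    - {"gripper": 30,"travel": [0,0,-1],"yaw": 0}
    - {"gripper": 30,"travel": [0,0,-2],"yaw": 0}

```text
time: 5.0
position: [0.53, -0.0845, 0.0413]
tool_rot: [-9.9, 89.8, -108.3]
force: [0.1, -11.2, 3.2]
finger_gap: 0.0298
```

```bash
python3 -c "
from h import *; rep(-.086,.042)"
```

```text
5.0 [ 0.53   -0.0845  0.0413] along -82.1 lat 0.4 F [  0.1 -11.2   3.2] gap 0.0298 tilt [-0.0014 -0.0041 -1.    ]
travel [-0.6 -0.4  3.9] yaw [-0.0047  3.1369]
```

The arm no longer advances and the force is rising, so the carrier is against the far wall. I'll back straight off, rise, and check that it sits level.

play_rows:
  steps:
    - {"gripper": 30,"travel": [0,0,3],"yaw": 0}
    - {"gripper": 30,"travel": [0,0,10],"yaw": 0}
    - {"gripper": 30,"travel": [0,0,25],"yaw": 0}
    - {"gripper": 30,"travel": [0,0,40],"yaw": 0}
    - {"gripper": 0,"travel": [-20,0,45],"yaw": 0}

```text
time: 5.42
position: [0.5216, -0.127, 0.0587]
tool_rot: [-91.4, 89.7, 170.3]
force: [-0.3, -1.0, -0.4]
finger_gap: 0.0194
```

play_rows:
  steps:
    - {"gripper": 0,"travel": [-35,0,0],"yaw": 0}
    - {"gripper": 0,"travel": [-70,0,0],"yaw": 0}
    - {"gripper": 0,"travel": [-90,0,0],"yaw": 0}
    - {"gripper": 0,"travel": [-95,0,0],"yaw": 0}
    - {"gripper": 0,"travel": [-95,0,0],"yaw": 0}

```text
time: 5.83
position: [0.5254, -0.1251, 0.1577]
tool_rot: [112.6, 89.8, 14.4]
force: [-1.0, 0.5, -0.5]
finger_gap: -0.0001
```

Run:
```python
from h import *
from rig import ctrl
rep(0,0,[.504,.357,.15])
N={}
for n in("scene","top"):
    N[n]=ctrl.camera(n)
pickle.dump(N,open("n1.pkl","wb"))
a=cv2.resize(N["scene"]["image"][190:310,210:350],None,fx=4,fy=4,interpolation=cv2.INTER_CUBIC)
b=cv2.resize(N["top"]["image"][205:285,275:335+50],None,fx=2.1,fy=2.1,interpolation=cv2.INTER_CUBIC)
o=np.zeros((480,800,3),np.uint8);o[:,:560]=a;o[:b.shape[0],562:562+b.shape[1]]=b[:,:238];cv2.imwrite("pics/f.png",o)
# orange strip ends + well lids heights by two views
def orange(n):
    h=cv2.cvtColor(N[n]["image"],cv2.COLOR_BGR2HSV); m=cv2.inRange(h,(8,120,60),(18,255,255))
    k,l,st,ce=cv2.connectedComponentsWithStats(m); 
    for i in range(1,k):
        if st[i,4]>30:print(n,ce[i].round(1),st[i],[ (ray(n,*ce[i],z)[:2]-home)@p for z in(.058,.066)])
orange("scene");orange("top")
```

```text
5.83 [ 0.5254 -0.1251  0.1577] along -122.9 lat 1.6 F [-1.   0.5 -0.5] gap -0.0001 tilt [ 0.004  0.001 -1.   ]
travel [   8.1  -89.8 -474.2] yaw [-1.5000e-03  3.1401e+00]
scene [48.  80.7] [  0  56  94  46 761] [np.float64(-0.9968173516595658), np.float64(-0.9819533072118118)]
scene [334.7 128.2] [323 115  25  28 216] [np.float64(-0.32574021809557213), np.float64(-0.3169952237408959)]
scene [  8.5 169. ] [  0 148  28  35 344] [np.float64(-0.5942560830079445), np.float64(-0.5830626934599188)]
scene [271.8 226.1] [255 218  35  19 150] [np.float64(-0.06544988059053669), np.float64(-0.05907827900142645)]
scene [130.  285.3] [122 277  19  17 143] [np.float64(-0.05565280720393051), np.float64(-0.049370537794118104)]
scene [237.8 366.2] [226 358  25  13  81] [np.float64(0.23350577946454196), np.float64(0.2371514281519777)]
top [352.8 240.8] [350 226   7  30 101] [np.float64(-0.06728024190431535), np.float64(-0.06725432361428876)]
top [436.3 367.8] [425 347  23  43 262] [np.float64(-0.3430376424260669), np.float64(-0.3417296363166779)]
```

View pics/f.png

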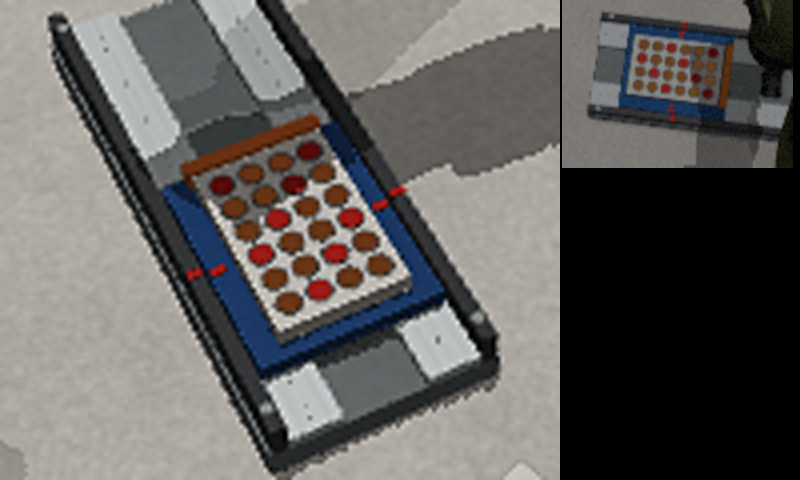

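Carrier marks and cheek marks coincide, with the scene crop showing pairs at (205,271) and (388,198). The orange strip triangulates about 9 mm lower than before. Next, a level check from the red wells at front and rear, before against after.

Run:
```python
from h import *
N=pickle.load(open("n1.pkl","rb"))
def reds(D,n):
    m=cv2.inRange(cv2.cvtColor(D[n]["image"],cv2.COLOR_BGR2HSV),(0,150,60),(6,255,255))
    k,l,st,ce=cv2.connectedComponentsWithStats(m)
    return [ce[i] for i in range(1,k) if 8<=st[i,4]<=30]
for nm,D in(("before",C),("after",N)):
    for a in reds(D,"scene"):
        for b in reds(D,"top"):
            o1=D["scene"]["extrinsics"][:3,3];o2=D["top"]["extrinsics"][:3,3]
            d1=ray("scene",*a,0,D)-o1;d2=ray("top",*b,0,D)-o2
            t=np.linalg.lstsq(np.c_[d1,-d2],o2-o1,rcond=None)[0];P=o1+t[0]*d1;Q=o2+t[1]*d2
            M=(P+Q)/2;x,y=(M[:2]-home)@p,(M[:2]-home)@w
            if np.linalg.norm(P-Q)<.004 and .05<M[2]<.085 and abs(y)<.06 and abs(x)<.2: print(nm,round(x*1e3,1),round(y*1e3,1),"z",round(M[2]*1e3,1))
```

```text
before -159.2 -29.5 z 66.4
before -159.1 29.2 z 67.7
before -139.5 -9.8 z 66.7
before -120.0 10.0 z 66.5
before -100.6 -28.8 z 66.6
before -100.7 29.3 z 66.6
before -81.2 -9.3 z 66.7
before -61.7 10.0 z 66.6
after -44.9 -29.2 z 57.8
after -44.5 29.7 z 58.9
after -26.1 -9.9 z 57.5
after -5.7 9.8 z 58.3
after 14.5 -29.1 z 58.9
after 14.0 29.5 z 58.4
after 33.4 -9.7 z 58.3
after 53.5 10.1 z 58.8
```

All wells dropped about 8 mm and front and rear agree, so the carrier is home and level. I'll move over the button with fingers shut.

play_rows:
  steps:
    - {"gripper": 0,"travel": [0,-7,-35],"yaw": 0}
    - {"gripper": 0,"travel": [0,-14,-72],"yaw": 0}
    - {"gripper": 0,"travel": [0,-21,-110],"yaw": 0}
    - {"gripper": 0,"travel": [0,-28,-148],"yaw": 0}
    - {"gripper": 0,"travel": [0,-35,-186],"yaw": 0}

```text
time: 6.35
position: [0.5146, 0.0648, 0.1544]
tool_rot: [-76.6, 89.8, -174.8]
force: [1.5, 1.6, -0.5]
finger_gap: -0.0001
```

play_rows:
  steps:
    - {"gripper": 0,"travel": [0,-7,-38],"yaw": 0}
    - {"gripper": 0,"travel": [0,-14,-76],"yaw": 0}
    - {"gripper": 0,"travel": [0,-21,-114],"yaw": 0}
    - {"gripper": 0,"travel": [0,-28,-152],"yaw": 0}
    - {"gripper": 0,"travel": [0,-35,-186],"yaw": 0}

```text
time: 6.77
position: [0.5065, 0.2548, 0.1543]
tool_rot: [-68.6, 89.8, -166.7]
force: [0.1, 1.4, 0.9]
finger_gap: 0.0
```

```bash
python3 -c "
from h import *; rep(0,0,[.504,.357,.08])"
```

```text
6.77 [0.5065 0.2548 0.1543] along 250.6 lat -70.6 F [0.1 1.4 0.9] gap 0.0 tilt [-2.9e-03 -7.0e-04 -1.0e+00]
travel [  74.2  -16.7 -100.9] yaw [-5.0000e-04  3.1411e+00]
```

play_rows:
  steps:
    - {"gripper": 0,"travel": [10,-6,-36],"yaw": 0}
    - {"gripper": 0,"travel": [25,-12,-70],"yaw": 0}
    - {"gripper": 0,"travel": [45,-16,-94],"yaw": 0}
    - {"gripper": 0,"travel": [60,-17,-100],"yaw": 0}
    - {"gripper": 0,"travel": [65,-17,-100],"yaw": 0}

```text
time: 7.18
position: [0.5022, 0.3552, 0.087]
tool_rot: [-59.8, 89.6, -157.7]
force: [0.5, -0.0, -0.6]
finger_gap: 0.0001
```

Run:
```python
from h import *
from rig import ctrl
rep(0,0,[.504,.357,.068])
c=ctrl.camera("scene"); cv2.imwrite("pics/g.png",cv2.resize(c["image"][270:410,320:460],None,fx=4,fy=4,interpolation=cv2.INTER_CUBIC))
```

```text
7.18 [0.5022 0.3552 0.087 ] along 349.3 lat -89.0 F [ 0.5 -0.  -0.6] gap 0.0001 tilt [-0.0058 -0.0024 -1.    ]
travel [18.9  1.6 -2.1] yaw [ 2.3000e-03 -3.1393e+00]
```

View pics/g.png

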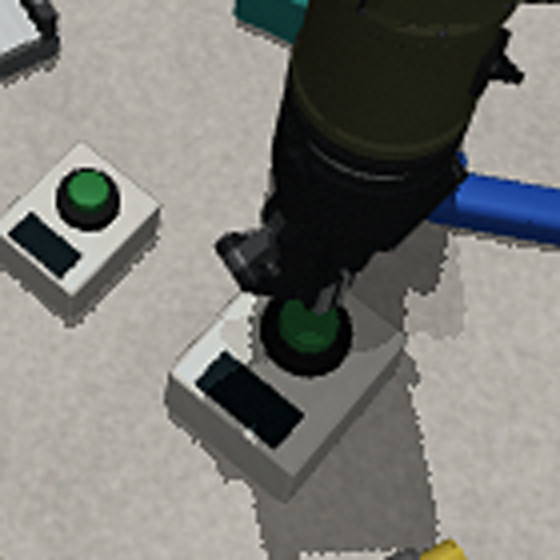

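The fingertips are above the big white pod's green button, at crop (315,318). I'll descend and feel for contact.

play_rows:
  steps:
    - {"gripper": 0,"travel": [8,1,-2],"yaw": 0}
    - {"gripper": 0,"travel": [14,1,-2],"yaw": 0}
    - {"gripper": 0,"travel": [18,1,-2],"yaw": 0}
    - {"gripper": 0,"travel": [20,1,-2],"yaw": 0}

```text
time: 7.57
position: [0.5074, 0.3539, 0.071]
tool_rot: [5.1, 89.9, -93.3]
force: [0.5, -0.1, 0.3]
finger_gap: 0.0001
```

play_rows:
  steps:
    - {"gripper": 0,"travel": [1.5,0,0],"yaw": 0}
    - {"gripper": 0,"travel": [3,0,0],"yaw": 0}
    - {"gripper": 0,"travel": [4,0,0],"yaw": 0}

```text
time: 7.82
position: [0.5073, 0.3552, 0.0676]
tool_rot: [106.9, 90.0, 8.7]
force: [-0.3, -0.3, 1.8]
finger_gap: 0.0003
```

```bash
python3 -c "
from h import *; rep(0,0,[.504,.357,.055])"
```

```text
7.82 [0.5073 0.3552 0.0676] along 350.1 lat -83.9 F [-0.3 -0.3  1.8] gap 0.0003 tilt [ 6.e-04  1.e-04 -1.e+00]
travel [12.6 -3.5 -1.3] yaw [-2.9000e-03  3.1386e+00]
```

play_rows:
  steps:
    - {"gripper": 0,"travel": [1,-2,-1],"yaw": 0}
    - {"gripper": 0,"travel": [2,-3,-1],"yaw": 0}
    - {"gripper": 0,"travel": [2,-3,-1],"yaw": 0}

```text
time: 8.07
position: [0.5046, 0.3572, 0.0656]
tool_rot: [122.8, 89.9, 24.5]
force: [0.5, -1.2, 2.5]
finger_gap: 0.0
```

play_rows:
  steps:
    - {"gripper": 0,"travel": [1,0,0],"yaw": 0}
    - {"gripper": 0,"travel": [2,0,0],"yaw": 0}
    - {"gripper": 0,"travel": [2,0,0],"yaw": 0}

```text
time: 8.32
position: [0.5045, 0.3572, 0.0634]
tool_rot: [135.9, 89.9, 37.6]
force: [1.2, -0.4, 3.3]
finger_gap: -0.0001
```

play_rows:
  steps:
    - {"gripper": 0,"travel": [1,0,0],"yaw": 0}
    - {"gripper": 0,"travel": [2,0,0],"yaw": 0}
    - {"gripper": 0,"travel": [2,0,0],"yaw": 0}

```text
time: 8.57
position: [0.5046, 0.3571, 0.0614]
tool_rot: [136.2, 89.9, 38.0]
force: [1.5, -0.5, 4.6]
finger_gap: 0.0001
```

play_rows:
  steps:
    - {"gripper": 0,"travel": [1,0,0],"yaw": 0}
    - {"gripper": 0,"travel": [2,0,0],"yaw": 0}
    - {"gripper": 0,"travel": [2,0,0],"yaw": 0}

```text
time: 8.82
position: [0.5046, 0.3572, 0.061]
tool_rot: [119.8, 89.9, 21.5]
force: [0.6, -1.4, 15.4]
finger_gap: 0.0
```

play_rows:
  steps:
    - {"gripper": 0,"travel": [1,0,0],"yaw": 0}
    - {"gripper": 0,"travel": [1.5,0,0],"yaw": 0}
    - {"gripper": 0,"travel": [1.5,0,0],"yaw": 0}

```text
time: 9.07
position: [0.5046, 0.3572, 0.0608]
tool_rot: [114.6, 89.9, 16.3]
force: [-3.0, -3.5, 24.4]
finger_gap: -0.0002
```

The button is bottomed: z is stuck at 0.061 while the force rose to 24 N. I'll release straight up.

play_rows:
  steps:
    - {"gripper": 0,"travel": [-4,0,0],"yaw": 0}
    - {"gripper": 0,"travel": [-12,0,0],"yaw": 0}
    - {"gripper": 0,"travel": [-35,0,0],"yaw": 0}
    - {"gripper": 0,"travel": [-70,0,0],"yaw": 0}
    - {"gripper": 0,"travel": [-100,0,0],"yaw": 0}

```text
time: 9.48
position: [0.5025, 0.3563, 0.158]
tool_rot: [-52.8, 89.8, -151.0]
force: [1.6, 0.5, -0.1]
finger_gap: 0.0
```

play_rows:
  steps:
    - {"gripper": 0,"travel": [-20,0,20],"yaw": 0}
    - {"gripper": 0,"travel": [-30,0,50],"yaw": 0}
    - {"gripper": 0,"travel": [-30,0,80],"yaw": 0}
    - {"gripper": 0,"travel": [-30,0,95],"yaw": 0}
    - {"gripper": 0,"travel": [-30,0,95],"yaw": 0}

```text
time: 9.9
position: [0.4892, 0.2569, 0.1872]
tool_rot: [-21.7, 89.6, -120.2]
force: [-0.7, -0.1, 0.4]
finger_gap: -0.0002
```

Run:
```python
from h import *
from rig import ctrl
rep(0,0,[.504,.357,.068])
c=ctrl.camera("scene"); t=ctrl.camera("top"); cv2.imwrite("pics/h.png",c["image"])
for n,D in (("scene",c),("top",t)):
    m=cv2.inRange(cv2.cvtColor(D["image"],cv2.COLOR_BGR2HSV),(45,80,20),(80,255,255))
    k,l,st,ce=cv2.connectedComponentsWithStats(m); print(n,[ce[i].round(1).tolist()+[int(st[i,4])] for i in range(1,k) if st[i,4]>15])
```

```text
9.9 [0.4892 0.2569 0.1872] along 250.2 lat -88.0 F [-0.7 -0.1  0.4] gap -0.0002 tilt [-0.0035 -0.0061 -1.    ]
travel [ 1.185e+02  1.000e-01 -1.019e+02] yaw [-0.0074  3.1342]
scene [[166.1, 76.6, 1767], [409.6, 250.4, 34], [341.7, 317.5, 95], [396.8, 350.2, 193]]
top [[207.1, 251.8, 94]]
```

View pics/h.png

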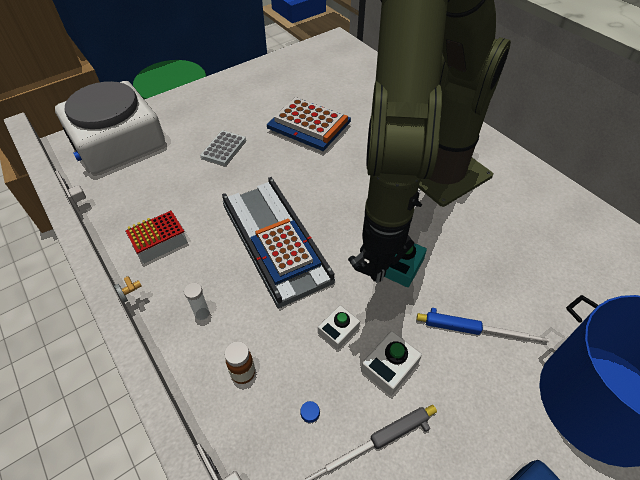

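The carrier is at home (285,250), the button is back at its starting pixel (396.8,350.2), the bystanders haven't moved and the arm is clear. I'll hand in.

```bash
python3 -c "
from rig import ctrl; print(ctrl.hand_in())"
```

```text
the job is handed in; nothing more can be done
None
```

The carrier is home in its notch and the green button on the large white pod has been pressed and released. The job is handed in; robot time was 9.9 s of the 45 s allowed.

- **Carrier:** I pushed the blue carrier about 115 mm by its orange end, with two fingertips. Drag was about 5–6 N. It stopped against the far wall with the TCP no longer moving and the push force at 11 N.
- **Carrier check:** After backing off, the carrier and cheek marks line up. The plate's wells sit about 8 mm lower than before (from about 66.7 to 58.3 mm), and front and rear agree within about 1 mm, so it is level.
- **Button:** I pressed until it bottomed: contact was at about 68 mm, it stopped at 61 mm, and the force rose to 24 N. Then I lifted straight off.
- **Button check:** In the last pictures the button is back within 0.3 px of where it started.
- **Rest of the bench:** In the last scene picture the bystanders look where they were and the arm is clear of everything.
- **Disagreement:** The cameras put the button's top at about 63 mm, but contact was felt at about 68 mm. I went by the contact.

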